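# Press the lid home and clamp the glued token box

## Robot

A 6-joint arm with a two-finger parallel gripper is mounted at the origin on the work surface. World frame = base frame: x ahead of the robot, y to its left, z up, the work surface at z = 0. Lengths are in m, angles in degrees, forces in N, time in s.
With the tool pointing down it reaches from about 0.35 to 0.875 m from the base axis. Payload 4.2 kg.
Tool frame: the origin (TCP) lies midway between the tips of the shut fingers; the grasp point (between the pads) lies 19 mm behind it; y points along the fingers, z is the direction in which the jaws open and shut, and the axes are right-handed (so a half turn about y gives the same grasp; the last joint's range is limited). The gripper opens to 87 mm and grips with 3 to 60 N. Pads are 19 mm wide; open, the fingers measure 117 mm over their backs; the gripper's body (75 mm by 190 mm) begins 51 mm behind the grasp point.
Start: joints at [-54.683, 22.042, 0.453, 0, -68.411, -14.817], TCP at [0.219, -0.585, 0.223] pointing down, gripper open.
Joint ranges: [-179.83, 179.83], [-69.29, 118.12], [-61.27, 80.66], [-181.25, 117.63], [-171.15, -9.14], [-177.46, 177.46]. Speed limits (degrees/s): [159.86, 159.86, 180, 180, 180, 180].

## Interface

Orientations are given as [roll, pitch, yaw] about the fixed x, y, z axes, in that order (R = Rz(yaw) Ry(pitch) Rx(roll)).
In Python, from workcell import env gives the robot as it stands. The module is installed in compiled form; this text tells all that it offers. Calls block until the motion is done:
- env.goto(position, orientation): joint-space move of the TCP to a pose.
- env.move_straight(position, rotation=None, rate=0.15, force_limit=None): straight line of the TCP; rotation=None keeps the orientation; rate is the mean speed in m/s. With force_limit (N) it stops when the force on the tool has changed by that much, and returns True; else False.
- env.set_joints(angles): joint-space move.
- env.gripper_to(opening, grasp_force=None): opening from 0.0 (shut) to 1.0 (fully open); grasp_force is the grip in N (None keeps the last); returns when the fingers have stopped.
- env.dwell(seconds).
- env.inverse_kinematics(position, orientation): joint angles nearest the present ones, or None.
- env.read_state(): the state.
- env.grab_frame(name): name is "scene" or "top"; returns a dict with "image" (420x560x3 uint8, blue, green, red), "fx", "fy", "cx", "cy" (pixels), "D" ([k1, k2, p1, p2, k3] as OpenCV has them; the pictures are not rectified), "position" and "orientation" of the camera in the world. Camera axes: x right, y up, looking along -z (the intrinsics and any distortion apply to the point x, -y, -z); pixel columns grow to the right and rows downward; lengths in m; the calibration is good to about 2 mm. A picture is of the moment at which its call begins. There is no depth.
A pose or a line that the arm cannot do raises env.Unreachable and nothing moves.
- env.close_job(): hands the job in, once; it reports no verdict.
Trained networks look in a picture, given as the dict that the camera call returned (one of the last four; its "shot" number tells which), for a name from the list of things; names that differ only in an ending like _2 or _b are one class to them, and where a whole thing is asked for, a point or a joint stands for the part that bears it (a point fixed in the world has none). Each returns a list of dicts, best first, with "score" (0 to 1); they miss things now and then, are a little off and sometimes report something else, mostly with a low value. They report only what shows in the picture. A call takes as long as a camera call. They do not tell look-alikes from the thing itself.
- env.search_frame(picture, thing): "xyz" ([x, y, z] in m, in world coordinates, good to about 4 mm: the middle of the surface that is visible of it).
- env.trace(picture, thing): "mask" (420x560 bool, what is visible of it).
The state is a dict: "clock": time; "joint_positions": joint angles; "qvel": joint speeds; "joint_torque": joint torques, N m; "position": TCP position; "tool_rot": TCP orientation; "force": force on the tool from outside, world axes, zero at the start; "wrist_torque": the same for the moment, N m; "opening": opening from 0.0 (shut) to 1.0 (fully open).
Only numpy, scipy, OpenCV 4.12 (cv2) and the standard library are available. Lean on these libraries where they do the work, as an engineer would, in place of code of your own. Each camera call takes 0.05 s, during which the arm holds its last target. There are 200 camera calls.

## Task

The small wooden token box standing in the bench clamp has just been glued: press its lid down until it is fully home, then squeeze and release the clamp's two upright grips, again and again, to pump the jaw forward until its spring pad meets the box and holds it against the end stop with the pad's spring pressed in about half-way - never all the way, which would crush the box. Move the jaw only by the grips, and finish still holding the grips squeezed so that the pad keeps its gentle pressure. Leave the other things on the bench where they are and keep the box upright.

Things in the scene. Friction and masses are not known exactly. Their poses are not given: they have to be found in the camera images.
- clamp: Ratchet clamp station fixed to the bench: plywood base 110 x 335 x 12 mm. Origin on the bench surface, y along the clamp's bar from the grips to the end stop, z up; all lies along x = 0. Grey housing x -42..42, y -128..-52 mm, top at z 72 mm; steel end stop 70 mm wide, z 12..72 mm, its face at y = 100 mm. The box stands on the base between jaw and stop.
- grips (a point): Point midway between the two upright black grips on the housing, 106 mm above the bench; axes as the clamp's. At rest the pair is 66 mm over its outer faces (y = -33 and 33 mm from this point); each can slide straight towards the other by 18 mm, along the clamp's y. Pinch both from above, fingers closing along the clamp's y.
- grip_b: The front grip (towards the box), a paddle 36 mm wide (x), 8 mm thick (y), standing from z = 70 to 134 mm; a spring pushes it back with 4 N at rest and 13 N fully in; it only gives the fingers a hold. The rear grip, its mirror image, drives the jaw: its spring gives 3 to 7.5 N, the jaw adds about 5 N, the pressed pad up to 10 N. Its origin is of no use: see grips.
- grip_a (a joint): How far the rear grip is squeezed in, m: 0 at rest, 0.018 fully. Its pawl pushes the jaw's rack: up to 5 mm of a stroke is lost until it catches a tooth (pitch 5 mm), then the jaw moves as far as the grip, so 18 mm at most in a stroke. On release the grip springs back and friction (5 N) holds the jaw; a pressed pad then stays pressed in by no more than about 5 mm.
- jaw: The moving steel jaw with its toothed bar, slides along the clamp's y towards the end stop. Upright plate 52 mm wide, z 15..75 mm. It has about 5 N of friction. It carries the spring pad. Its origin is of no use: see pad_face.
- pad_face (a point): Centre of the front face of the jaw's round black rubber pad (diameter 38 mm), 42 mm above the bench; this face meets the box. Axes as the clamp's.
- pad (a joint): How far the pad's spring is pressed in towards the jaw plate, m: 0 = free (12 mm of gap between the pad's back and the plate), 0.012 = spring fully closed. 1 N per mm. It stays 0 until the pad meets the box.
- box_center (a point): Centre of the wooden token box (70 mm along its x, 60 mm along its y, 55 mm high without the lid), 27.5 mm above its underside. It stands loose on the clamp base, its y nearly along the clamp's y, 1 to 4 mm in front of the end stop. Its near face, which the pad meets, is 30 mm from this point.
- lid_top (a point): Centre of the top of the lid: the top of a flat round button, 30 mm in diameter and 5 mm high, on the 70 x 60 x 8 mm wooden lid. Fully home it lies 68 mm above the box's underside (80 mm above the bench).
- lid (a joint): How far the lid stands proud of home, m: 0 = fully home, 0.010 = highest. Pushing it down takes about 6 N; it stays where it is left.
- scale: Bystander: wooden balance scale, base 110 x 200 mm, 220 mm high, beam 270 mm along its y with a cup at each end.
- bead_bowl: Bystander: copper bowl with beads, diameter 116 mm, 42 mm high; origin at the underside.
- stacker: Bystander: blue wooden pyramid stacker, diameter 110 mm, 144 mm high; origin at the underside.
- paperweight: Bystander: round grey stone, diameter 66 mm, 34 mm high; origin at the underside.
- disc_a: Bystander: orange counting disc lying flat, diameter 38 mm, 6 mm thick; origin at the underside.
- disc_b: Bystander: another such disc.
- disc_c: Bystander: another such disc.
Things that resemble listed ones, but are neither listed nor needed, are in the scene too. What is shaped like the part that bears box_center but grey is not meant.

How it is judged (in metres and radians):
On the way, in this order (a step that is already met when the one before it is completed fails the run):
1. the lid is pressed fully home (value of joint lid below 0.002 m), for 0.2 s.
2. the jaw has been pumped up to the box: the pad's spring is pressed on it while the rear grip is squeezed (value of joint each of pad, grip_a above 0.001 m and contact force between jaw and anything else above 0.5 N), for 0.1 s.
At the end, for the whole second after the job is handed in: Lid within 2 mm of home; pad's spring pressed in 2 to 9.5 mm on the box, which stands upright (within 0.08 rad) against the end stop, within 20 mm of the clamp's centre line; the fingers hold the grips (more than 1 N), the rear one squeezed in by more than 1 mm and still (value of joint lid below 0.002 m and value of joint pad between 0.002 and 0.0095 m and value of joint grip_a above 0.001 m and contact force between the fingers and clamp above 1 N and y of box_center in the frame of clamp between 0.06 and 0.0735 m and x of box_center in the frame of clamp between -0.02 and 0.02 m and angle between box_center's own z axis and vertical below 0.08 rad and velocity of joint grip_a below 0.01 m/s); the arm keeps its last pose, push and grip.
It fails at once if the pad's spring is pressed in all the way (more than 11 mm): the box is crushed (value of joint pad above 0.011 m).
It fails at once if the robot pushes the jaw or its pad itself (contact force between any of the fingers, the arm and jaw above 2 N).
It fails at once if the box is tipped (angle between box_center's own z axis and vertical above 0.25 rad).
It fails at once if another thing on the bench is moved more than 30 mm (distance of any of scale, bead_bowl, stacker, paperweight, disc_a, disc_b, disc_c from where it was at the start of the episode above 0.03 m).
It also fails if it takes over 61 s, if anything falls off the work surface, if the arm or the gripper's body presses on something with over 40 N, if the wrist force passes 120 N, or if a joint passes its speed limit or range.

## Working session

There is one attempt and no reset: what is moved stays moved. The work goes in short steps, each a Python script; the robot and the scene stay as the last script left them, time stands still between calls to the robot, and variables do not carry over. Pictures are saved under pics/ and viewed, about 8 in all and at most 12, crops included, and the job is handed in when it is done.

```bash
mkdir -p pics
python3 - <<'E'
from workcell import env
import cv2
for n in ("scene","top"):
    p=env.grab_frame(n); cv2.imwrite(f"pics/{n}0.png",p["image"])
    print(n,p["fx"],p["cx"],p["cy"],p["D"],p["position"],p["orientation"],p["shot"])
    for t in ("clamp","grips","grip_b","jaw","pad_face","box_center","lid_top"):
        try: r=env.search_frame(p,t)
        except Exception as e: print(t,repr(e)); continue
        print(t,[([round(float(v),3) for v in d["xyz"]],round(float(d["score"]),2)) for d in r[:4]])
print(env.read_state())
E
```

```text
scene 517.751097096755 273.18568372623474 211.39866172743692 [-0.16952144  0.          0.          0.          0.        ] [1.44282007 0.32420483 0.91047786] [ 50.12607998   0.6907486  112.07835756] 1
clamp [([0.559, -0.027, 0.027], 0.59)]
grips [([0.562, -0.029, 0.026], 0.88), ([0.656, 0.062, 0.025], 0.22)]
grip_b [([0.542, -0.088, 0.104], 0.6), ([0.55, -0.031, 0.105], 0.53)]
jaw [([0.545, 0.004, 0.044], 0.74)]
pad_face []
box_center [([0.693, 0.218, 0.063], 0.87), ([0.565, 0.091, 0.068], 0.72), ([0.459, 0.228, 0.058], 0.58)]
lid_top [([0.44, 0.23, 0.061], 0.82), ([0.681, 0.223, 0.064], 0.76), ([0.547, 0.086, 0.084], 0.71)]
top 456.44693226288064 277.4855720306074 212.9414741817472 [0.00037607 0.         0.         0.         0.        ] [ 0.39206472 -0.04425006  1.16563617] [  9.39582131  -1.2392742  -91.69687647] 2
clamp [([0.531, -0.027, 0.01], 0.89)]
grips [([0.53, -0.03, 0.013], 0.89)]
grip_b [([0.534, -0.038, 0.131], 0.52), ([0.535, -0.095, 0.129], 0.48)]
jaw [([0.53, -0.0, 0.048], 0.94)]
pad_face [([0.53, -0.004, 0.048], 0.61)]
box_center [([0.429, 0.22, 0.067], 0.9), ([0.67, 0.21, 0.064], 0.82), ([0.532, 0.089, 0.083], 0.64)]
lid_top [([0.671, 0.219, 0.06], 0.91), ([0.43, 0.226, 0.064], 0.8), ([0.536, 0.085, 0.084], 0.56)]
{'clock': 0.8, 'joint_positions': array([-5.46835842e+01,  2.20386574e+01,  4.53933591e-01,  1.01675486e-04,
       -6.84120198e+01, -1.48171644e+01]), 'qvel': array([ 0.08930285,  0.03506621, -0.17724612, -0.05723484,  0.08061976,
        0.09324874]), 'joint_torque': array([-1.24558235e-03, -3.90409684e+01,  1.87612545e+01,  4.22421545e+00,
        1.54253352e-02, -1.36257623e-05]), 'position': array([ 0.21889429, -0.58539548,  0.22259116]), 'tool_rot': array([-9.00031723e+01, -7.41373674e-04,  2.04992888e+01]), 'force': array([-0.20354253, -0.77259572,  0.37503933]), 'wrist_torque': array([0.0098948 , 0.00748453, 0.06040238]), 'opening': 0.9998229529897823}
```

View pics/scene0.png

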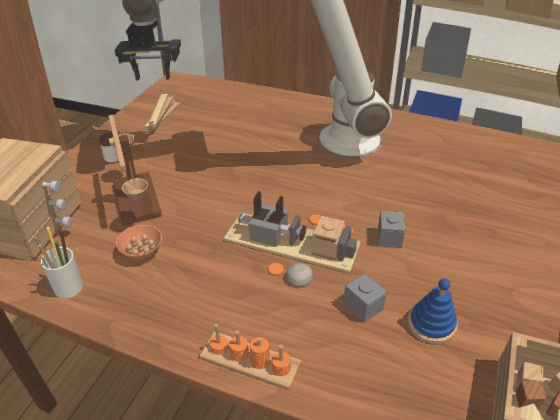

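View pics/top0.png

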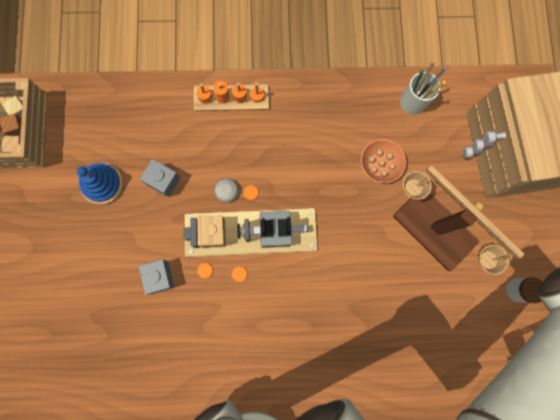

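```bash
cat > h.py <<'E'
from workcell import env
import cv2, numpy as np
from scipy.spatial.transform import Rotation as R
def K(p): return np.array([[p["fx"],0,p["cx"]],[0,p["fy"],p["cy"]],[0,0,1.]])
def ray(p,uv):
    n=cv2.undistortPoints(np.array(uv,float).reshape(-1,1,2),K(p),np.array(p["D"],float)).reshape(-1,2)
    d=np.c_[n[:,0],-n[:,1],-np.ones(len(n))]
    return R.from_euler("xyz",p["orientation"],degrees=True).apply(d)
def atz(p,uv,z):
    d=ray(p,uv); o=np.array(p["position"]); return o+d*((z-o[2])/d[:,2])[:,None]
def proj(p,P):
    c=R.from_euler("xyz",p["orientation"],degrees=True).inv().apply(np.atleast_2d(P)-np.array(p["position"]))
    c=c*[1,-1,-1]
    return cv2.projectPoints(c.reshape(-1,1,3),np.zeros(3),np.zeros(3),K(p),np.array(p["D"],float))[0].reshape(-1,2)
E
python3 - <<'E'
from h import *
np.set_printoptions(precision=4,suppress=True)
p=env.grab_frame("top")
for t,z in (("clamp",.012),("grip_b",.134),("jaw",.075),("lid_top",.085),("box_center",.07)):
    for r in env.trace(p,t)[:4]:
        m=r["mask"].astype(np.uint8); c=cv2.findNonZero(m)
        rect=cv2.minAreaRect(c); b=cv2.boxPoints(rect)
        print(t,round(r["score"],2),rect,m.sum()); print(atz(p,b,z)[:,:2].tolist(), "c",atz(p,[rect[0]],z)[0])
im=p["image"][190:275,170:330]; cv2.imwrite("pics/top1.png",cv2.resize(im,None,fx=5,fy=5,interpolation=cv2.INTER_CUBIC))
q=env.grab_frame("scene"); cv2.imwrite("pics/scene1.png",cv2.resize(q["image"][180:280,215:375],None,fx=5,fy=5,interpolation=cv2.INTER_CUBIC))
E
```

```text
clamp 0.78 ((250.1873779296875, 231.30947875976562), (44.53232955932617, 134.64491271972656), 87.67218780517578) 4954
[[0.5914882688382098, 0.16864904140200251], [0.5968104360982163, -0.17587819003359645], [0.48228856089927596, -0.1754739385262199], [0.47799962976322435, 0.16363102516506678]] c [ 0.5367 -0.0041  0.012 ]
grip_b 0.52 ((288.0, 224.5), (17.0, 4.0), 90.0) 77
[[0.5544746195996125, -0.09089793260272133], [0.5542346025068672, -0.10006173663983525], [0.5150777310442773, -0.09872611937373407], [0.5153237457704857, -0.08961866753225055]] c [ 0.5347 -0.0948  0.134 ]
grip_b 0.38 ((263.5, 225.5), (15.0, 3.0), 90.0) 49
[[0.5512860844962607, -0.03587747955918774], [0.5511059566521164, -0.04272921411034038], [0.5166138280292729, -0.041861502634897345], [0.5167979205107152, -0.035046859574778405]] c [ 0.5339 -0.0389  0.134 ]
jaw 0.58 ((271.5, 230.5), (23.0, 69.0), 90.0) 392
[[0.5595362115759677, 0.024920512849182085], [0.5551464928447104, -0.14174958886557365], [0.49934740099862696, -0.13952582044108303], [0.5038837187369485, 0.025764180282891368]] c [ 0.5294 -0.0575  0.075 ]
lid_top 
[... 1398 characters left out ...]
6441131465, 0.19076900852754725]] c [0.6693 0.2114 0.07  ]
box_center 0.82 ((211.17230224609375, 230.60154724121094), (31.95073127746582, 27.679540634155273), 86.8201675415039) 869
[[0.5716567057429461, 0.12306988840131677], [0.5736832319691699, 0.056273791745258865], [0.49602072052793217, 0.0528527335268924], [0.4941615937062014, 0.11890055634756497]] c [0.5337 0.0878 0.07  ]
box_center 0.61 ((156.08824157714844, 275.85296630859375), (30.31694984436035, 31.28709602355957), 75.96376037597656) 926
[[0.45628511603270694, 0.2631390395493996], [0.4722381499536866, 0.19167695232533136], [0.40250232713234624, 0.17376840132525195], [0.38699245409613764, 0.2445921085586297]] c [0.4293 0.2183 0.07  ]
```

View pics/top1.png

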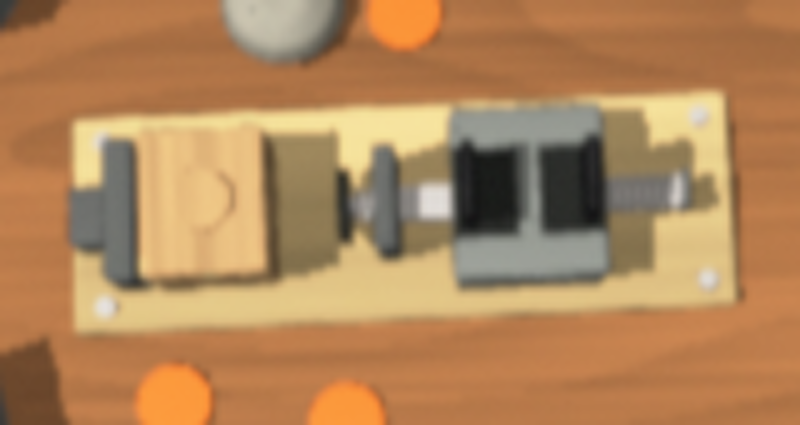

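View pics/scene1.png

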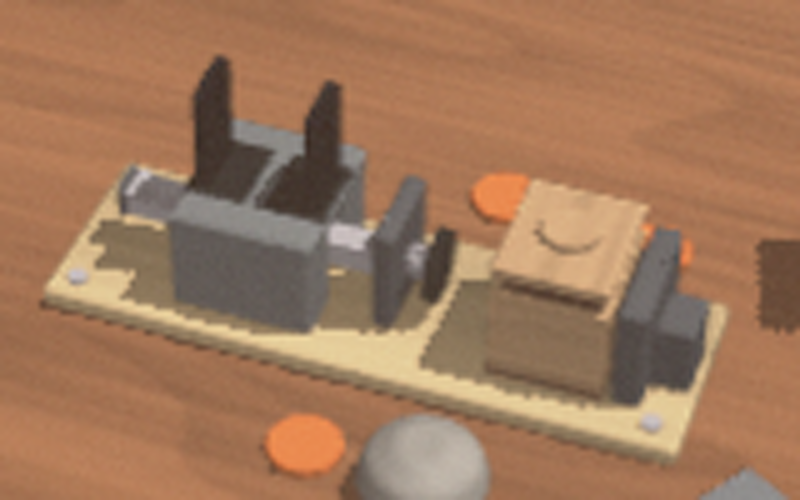

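Run:
```python
from h import *
np.set_printoptions(precision=4,suppress=True)
p=env.grab_frame("top");q=env.grab_frame("scene")
T=lambda a:np.array(a)/5+[170,190]-.4
S=lambda a:np.array(a)/5+[215,180]-.4
b=atz(p,T([(73,121),(723,92),(738,302),(76,332)]),.012)[:,:2]
s=atz(q,S([(138,165),(728,305),(678,460)]),.012)[:,:2]
print("top base",b,b.mean(0)); d=(b[0]-b[1]+b[3]-b[2]); print("yaw",np.degrees(np.arctan2(-d[0],d[1])),np.linalg.norm(d)/2)
print("scene base",s, (s[0]+s[2])/2)
d=s[1]-s[0]; print("yaw",np.degrees(np.arctan2(-d[0],d[1])),np.linalg.norm(d))
s2=atz(q,S([(45,300)]),0.006); print(s2)
print("stop/housing top z.072 top", atz(p,T([(106,140),(136,140),(134,278),(450,108),(600,105),(606,268),(456,275)]),.072)[:,:2])
print("jaw plate top .075",atz(p,T([(374,146),(396,146),(398,250)]),.075)[:,:2])
print("grips .134 top", atz(p,T([(457,170),(604,165)]),.134)[:,:2], "scene",atz(q,S([(218,58),(196,95),(332,83),(305,118)]),.134)[:,:2])
for z in (.08,.085,.09): print(z,"button",atz(p,T([(209,197)]),z)[0,:2],atz(q,S([(568,233)]),z)[0,:2])
print("lid corners top .08",atz(p,T([(138,128),(264,124),(268,275),(142,277)]),.08)[:,:2])
```

```text
top base [[ 0.5862  0.1631]
 [ 0.5926 -0.1696]
 [ 0.4845 -0.1726]
 [ 0.4787  0.1612]] [ 0.5355 -0.0045]
yaw 1.0511204494961994 0.33332542897607154
scene base [[ 0.4852 -0.1663]
 [ 0.4772  0.1595]
 [ 0.591   0.1651]] [ 0.5381 -0.0006]
yaw 1.4021151003784202 0.3259188092024229
[[ 0.5943 -0.1691  0.006 ]]
stop/housing top z.072 top [[ 0.5663  0.1364]
 [ 0.566   0.122 ]
 [ 0.4992  0.123 ]
 [ 0.5777 -0.03  ]
 [ 0.5773 -0.1029]
 [ 0.4978 -0.1031]
 [ 0.4964 -0.0309]]
jaw plate top .075 [[ 0.5596  0.0071]
 [ 0.5593 -0.0035]
 [ 0.5089 -0.0035]]
grips .134 top [[ 0.5384 -0.0333]
 [ 0.539  -0.1005]] scene [[ 0.5265 -0.0973]
 [ 0.5572 -0.0956]
 [ 0.5248 -0.0378]
 [ 0.5546 -0.04  ]]
0.08 button [0.5362 0.086 ] [0.5288 0.0863]
0.085 button [0.5355 0.0854] [0.5343 0.0877]
0.09 button [0.5349 0.0848] [0.5398 0.0892]
lid corners top .08 [[0.5705 0.1198]
 [0.5709 0.0595]
 [0.4981 0.0583]
 [0.4988 0.118 ]]
```

```bash
cat >> h.py <<'E'
np.set_printoptions(precision=4,suppress=True)
YAW=1.1; ORI=[-90,0,YAW]
E
python3 - <<'E'
from h import *
s=env.read_state(); P=s["position"].copy()
env.move_straight([P[0],P[1],.36],rate=.3)
env.goto([.535,.087,.30],ORI); env.gripper_to(0.0,20)
env.move_straight([.535,.087,.12],rate=.2)
f0=env.read_state()["force"]
r=env.move_straight([.535,.087,.076],rate=.03,force_limit=25)
s=env.read_state(); print(r,s["position"],s["force"]-f0,s["clock"])
env.dwell(.4); s=env.read_state(); print(s["position"],s["force"]-f0,s["clock"])
q=env.grab_frame("scene"); cv2.imwrite("pics/scene2.png",cv2.resize(q["image"][100:300,215:375],None,fx=3,fy=3,interpolation=cv2.INTER_CUBIC))
E
```

```text
True [0.535  0.0869 0.0804] [-3.2235  0.9861  3.5631] 8.3583
[0.5349 0.0869 0.0804] [-1.5509  0.131   4.3324] 8.7583
```

View pics/scene2.png

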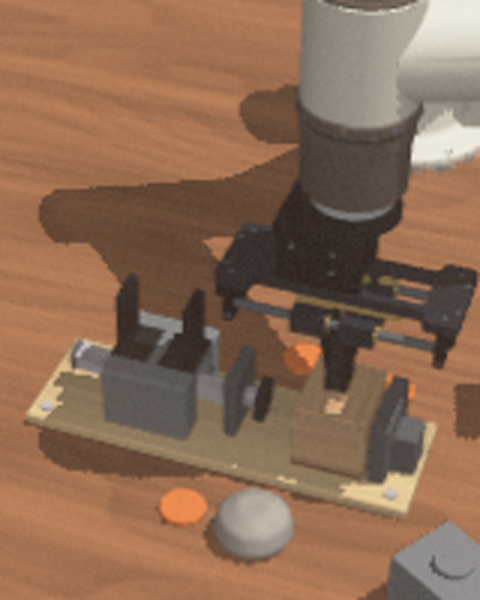

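Run:
```python
from h import *
env.move_straight([.535,.087,.24],rate=.25)
env.gripper_to(1.0,50)
env.move_straight([.5367,-.0675,.24],rate=.25)
env.move_straight([.5367,-.0675,.15],rate=.2)
r=env.move_straight([.5367,-.0675,.09],rate=.1,force_limit=12)
s=env.read_state(); print(r,s["position"],s["clock"])
f0=s["force"]
for mm in (70,66,62,58,54,50,46,42,38):
    env.gripper_to(mm/87); s=env.read_state()
    print(mm,round(s["opening"]*87,1),s["force"]-f0,s["position"][1],round(s["clock"],2))
q=env.grab_frame("scene"); cv2.imwrite("pics/scene3.png",cv2.resize(q["image"][150:290,215:375],None,fx=4,fy=4,interpolation=cv2.INTER_CUBIC))
```

```text
False [ 0.5374 -0.0675  0.0908] 13.2333
70 70.1 [-0.903   0.4079 -0.6147] -0.0674944134724114 13.87
66 66.0 [-0.9017  2.1036  0.5288] -0.06725580417491842 14.26
62 62.2 [-0.5954  1.7481 -0.1867] -0.06739457934813893 14.65
58 58.4 [ 0.6388 -2.5475 -1.0285] -0.06798562565429811 15.03
54 54.4 [ 0.6766 -2.1322 -1.881 ] -0.0675459918368285 15.43
50 50.2 [ 0.4913 -1.5469 -1.5611] -0.06738456181196201 15.82
46 46.6 [ 0.3865 -1.4585 -1.3769] -0.06738645484863012 16.21
42 42.4 [ 0.0683 -1.1362 -1.4983] -0.06738754471771233 16.6
38 38.4 [ 0.9346 -0.3542 -1.8382] -0.06739179152902953 16.99
```

View pics/scene3.png

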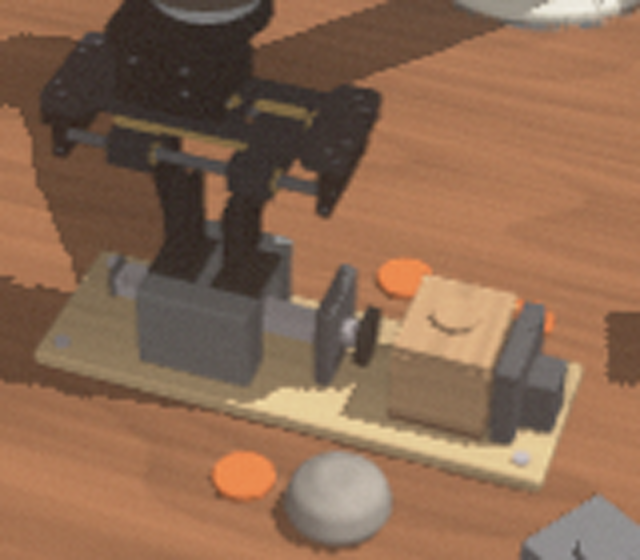

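```bash
cat >> h.py <<'E'
def stroke(mms,f0=None,stop=None):
    f0=env.read_state()["force"] if f0 is None else f0
    out=[]
    for mm in mms:
        env.gripper_to(mm/87,50); s=env.read_state(); env.dwell(.1); s2=env.read_state()
        out.append((mm,round(s2["opening"]*87,1),round((s["force"][1]+s2["force"][1])/2,2)))
    print(*out,round(s2["clock"],2)); return out
def snap(n):
    q=env.grab_frame("scene"); cv2.imwrite(f"pics/{n}.png",cv2.resize(q["image"][210:280,275:365],None,fx=8,fy=8,interpolation=cv2.INTER_CUBIC))
    c=np.array([.5355,0,.042])
    pp=[d["xyz"] for d in env.search_frame(q,"pad_face")[:1]]; jj=[d["xyz"] for d in env.search_frame(q,"jaw")[:1]]
    print("pad",pp,"jaw",jj)
    for r in env.trace(q,"jaw")[:1]:
        v,u=np.nonzero(r["mask"]); print("jaw mask rightmost",u.max(),v[u==u.max()].mean(),u.mean())
    return q
E
python3 - <<'E'
from h import *
q=env.grab_frame("scene")
uv=np.array([368,335])/4+[215,150]; print("pad px",uv)
for y in np.arange(.015,.06,.005): print(round(y,3),proj(q,[.5355,y,.042])[0], end=" ")
print("box near face bottom/ top edge",proj(q,[[.57,.059,.067],[.50,.059,.067],[.57,.059,.012]]))
stroke([34,32]); 
stroke([50,72])
stroke([66,62,58,54,50])
snap("a")
E
```

```text
pad px [307.   233.75]
0.015 [299.2289 232.4133] 0.02 [301.1157 232.902 ] 0.025 [303.0065 233.3917] 0.03 [304.9011 233.8823] 0.035 [306.7996 234.3738] 0.04 [308.7019 234.8662] 0.045 [310.6081 235.3596] 0.05 [312.5181 235.8539] 0.055 [314.4318 236.349 ] box near face bottom/ top edge [[311.8277 238.1771]
 [320.9046 220.339 ]
 [311.0003 254.5534]]
(34, 34.3, np.float64(0.17)) (32, 32.7, np.float64(0.01)) 17.99
(50, 50.0, np.float64(4.44)) (72, 71.8, np.float64(0.58)) 19.53
(66, 65.7, np.float64(1.38)) (62, 62.6, np.float64(-0.98)) (58, 58.1, np.float64(-2.24)) (54, 54.1, np.float64(-2.28)) (50, 50.3, np.float64(-2.33)) 22.03
pad [] jaw [[0.543, 0.0243, 0.0471]]
jaw mask rightmost 313 231.5 294.44989775051124
```

Run:
```python
from h import *
stroke([46,42,38,35,32])
snap("b")
```

```text
(46, 46.2, np.float64(-1.63)) (42, 41.8, np.float64(-0.74)) (38, 38.3, np.float64(0.09)) (35, 35.3, np.float64(-0.12)) (32, 32.5, np.float64(0.25)) 24.61
pad [[0.541, 0.0519, 0.0452]] jaw [[0.5424, 0.0309, 0.0482]]
jaw mask rightmost 313 232.5 299.5849514563107
```

View pics/b.png

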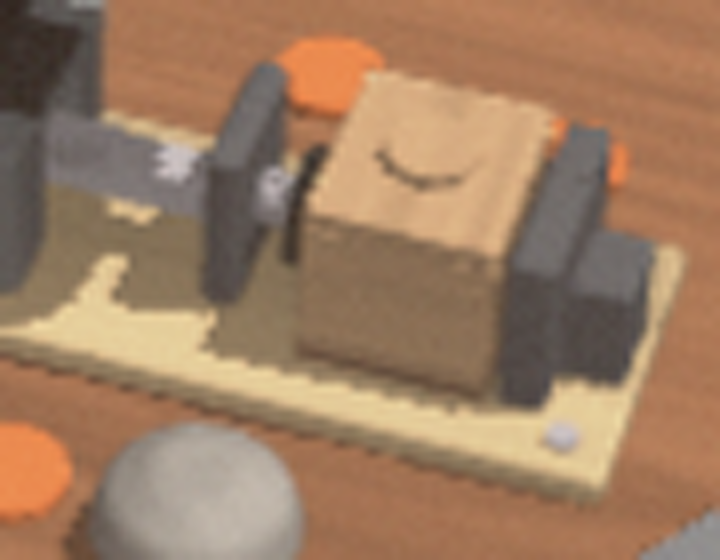

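Run:
```python
from h import *
stroke([50,72])
bm=[32,38,42,46,50,54,58,62.6]; bf=[.25,.09,-.74,-1.63,-2.33,-2.28,-2.24,-.98]
for mm in (66,62,58,55,52,50,48,46,44):
    o=stroke([mm])[0]; d=o[2]-np.interp(o[1],bm,bf); print("dev",round(d,2))
    if mm<56 and d<-3.5: break
snap("c")
```

```text
(50, 50.2, np.float64(4.05)) (72, 71.9, np.float64(-0.28)) 26.35
(66, 66.2, np.float64(1.67)) 26.89
dev 2.65
(62, 62.4, np.float64(-0.88)) 27.38
dev 0.15
(58, 58.3, np.float64(-2.39)) 27.87
dev -0.23
(55, 55.3, np.float64(-2.36)) 28.32
dev -0.09
(52, 52.2, np.float64(-2.48)) 28.77
dev -0.18
(50, 50.2, np.float64(-3.02)) 29.17
dev -0.69
(48, 48.1, np.float64(-3.35)) 29.57
dev -1.35
(46, 46.3, np.float64(-4.13)) 29.97
dev -2.45
(44, 44.2, np.float64(-4.39)) 30.38
dev -3.16
pad [] jaw []
jaw mask rightmost 315 222.0 301.0062893081761
```

Run:
```python
from h import *
bm=[32,38,42,46,50,54,58,62.6]; bf=[.25,.09,-.74,-1.63,-2.33,-2.28,-2.24,-.98]
for mm in (42,40,39):
    o=stroke([mm])[0]; d=o[2]-np.interp(o[1],bm,bf); print("dev",round(d,2))
    if d<-5: break
snap("d")
```

```text
(42, 42.5, np.float64(-3.55)) 30.98
dev -2.7
(40, 39.7, np.float64(-3.51)) 31.38
dev -3.25
(39, 39.0, np.float64(-3.52)) 31.71
dev -3.4
pad [[0.5505, -0.0449, 0.1003]] jaw [[0.545, 0.0374, 0.0447]]
jaw mask rightmost 315 226.92307692307693 301.8796296296296
```

View pics/d.png

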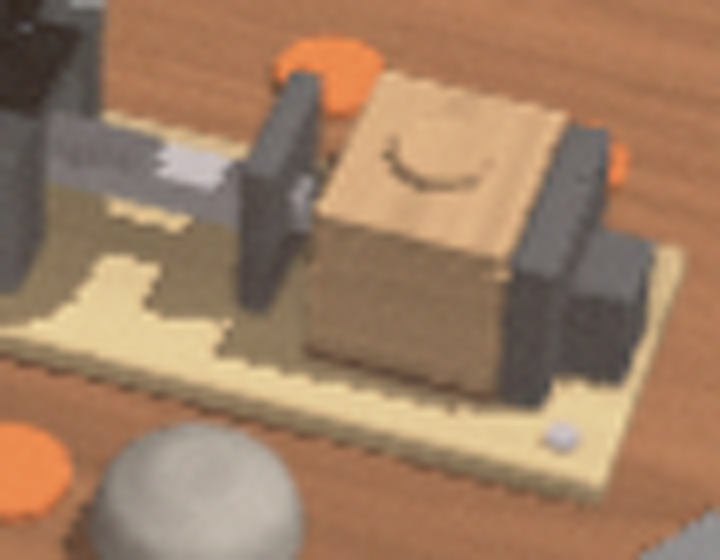

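Run:
```python
from h import *
bm=[32,38,42,46,50,54,58,62.6]; bf=[.25,.09,-.74,-1.63,-2.33,-2.28,-2.24,-.98]
for mm in (37,35,34):
    o=stroke([mm])[0]; d=o[2]-np.interp(o[1],bm,bf); print("dev",round(d,2))
env.dwell(.5); s=env.read_state(); print(s["opening"]*87,s["force"],s["position"])
snap("e")
p=env.grab_frame("top"); cv2.imwrite("pics/e_top.png",cv2.resize(p["image"][190:275,170:330],None,fx=5,fy=5,interpolation=cv2.INTER_CUBIC))
```

```text
(37, 37.4, np.float64(-4.59)) 32.31
dev -4.7
(35, 35.5, np.float64(-4.73)) 32.71
dev -4.89
(34, 34.4, np.float64(-4.85)) 33.03
dev -5.04
34.36406086975841 [ 0.7425 -5.0621 -0.9296] [ 0.5367 -0.0676  0.09  ]
pad [[0.5437, 0.0913, 0.0767]] jaw [[0.5436, 0.0373, 0.0426]]
jaw mask rightmost 316 225.5 301.9692671394799
```

View pics/e.png

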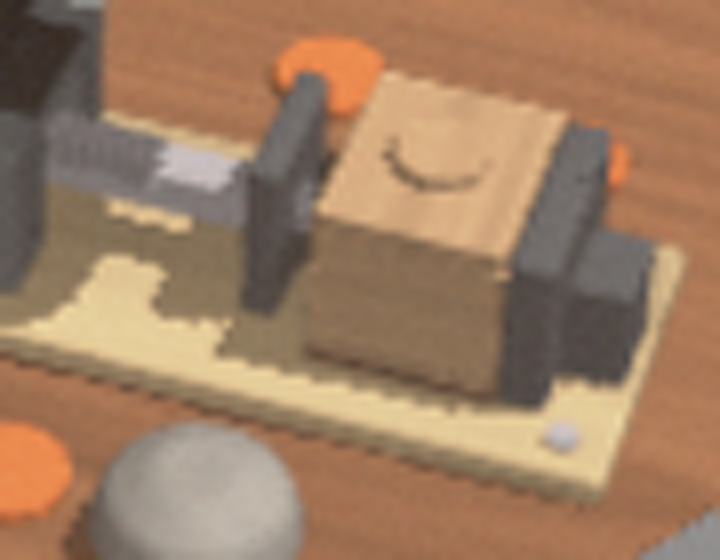

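View pics/e_top.png

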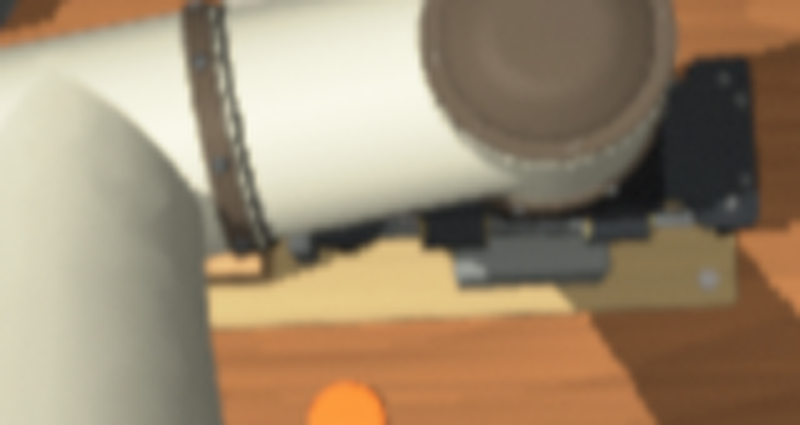

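```bash
python3 -c "
from h import *
s=env.read_state(); print(s['clock'],s['opening']*87,s['force']); env.close_job()"
```

```text
33.7833 34.04315602294718 [ 1.9569 -4.2648 -1.464 ]
the job is handed in; nothing more can be done
```

I pressed the lid home, pumped the jaw to the box in three strokes, and handed the job in at about 34 s with the grips still squeezed. The hand-in gives no verdict.

- **Lid:** I pushed the button down with the closed fingers until the 25 N force limit stopped the move. The tool stopped at z = 80.4 mm; fully home is 80 mm. Later pictures show the lid flush.
- **Pumping:** The third stroke touched the box, slid it the last few millimetres to the end stop, then pressed the pad in.
- **Pad pressure:** Pad travel could not be read directly, so I estimated it two ways:
  - The extra sideways force on the tool was about 5 N, which means about 5 mm pressed in.
  - The jaw moved about 8.5 mm after contact. Taking off the 1–4 mm the box slid leaves 4.5–7.5 mm. Both estimates are well inside the 2–9.5 mm limits.
- **Last pictures:** The scene view shows the box upright against the stop, and it did not move during the last 2 mm of jaw travel. The top view was blocked by the arm, so the box's final position was checked from the scene camera only.
- **Network results:** The networks mostly missed the pad face or reported it in the wrong place, so I did not use those results. The bystanders in view look undisturbed, but I did not measure them.

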